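Release the drying rack's ratchet and fold its prop arm flat

ROBOT

A 6-joint arm with a two-finger parallel gripper is mounted at the origin on the work surface. World frame = base frame: x ahead of the robot, y to its left, z up, the work surface at z = 0. Lengths are in m, angles in rad, forces in N, time in s.
With the tool pointing down it reaches from about 0.375 to 0.975 m from the base axis. Payload 3.8 kg.
Tool frame: the origin (TCP) lies midway between the tips of the shut fingers; the grasp point (between the pads) lies 19 mm behind it; z points along the fingers, y is the direction in which the jaws open and shut (so a half turn about z gives the same grasp; the last joint's range is limited). The gripper opens to 85 mm and grips with 20 to 120 N. Pads are 22 mm wide; open, the fingers measure 114 mm over their backs; the gripper's body (76 mm by 85 mm) begins 54 mm behind the grasp point. The pads swing forward as they close: fully open they stand 13 mm farther back than shut.
Start: joints at [-1.371, 0.264, 1.604, -0, 1.274, -0.037], TCP at [0.158, -0.656, 0.231] pointing down, gripper open.
Joint ranges: [-2.63, 2.63], [-0.94, 2.18], [0.31, 2.57], [-1.31, 4.45], [0, 2.66], [-2.55, 2.55]. Speed limits (rad/s): [2.57, 2.57, 3.14, 3.14, 3.14, 3.14].

INTERFACE

Orientations are given as a rotation vector (axis times angle).
In Python, from workcell import bot gives the robot as it stands.
- The arm moves only by the tool drive_tool, never from a script. Its argument "deltas" is a list of rows, each an object with "hand": the opening, from 0 (shut) to 1 (fully open); "offset": the shift along the world's x, y, z in cm, a list of three; "angular": the turn, a rotation vector about the world's x, y, z in degrees, a list of three. A call has 1 to 8 rows; each row is the pose to reach, as a shift and turn from the pose commanded when the call began; what a row does not reach only later rows make up. A row lasts 1/8 s, in which the tool goes at most 62.5 mm and 10.7 degrees, less where a joint would pass 70% of its speed; a pose out of reach is approached as far as the arm can. A call with a gripper value outside its range is refused whole. The fingers move at their own pace and stop on an object; "force" is the grip in N (left out, the last holds). Time passes only in rows, so rows that repeat a pose let the fingers close. It gives the time, the measured TCP pose, the force and the opening at its end, in the units of the state.
- bot.read_state(): the state, without advancing time (a new reading comes with each control period).
- bot.read_camera(name): name is "side" or "top"; returns a dict with "frame" (420x560x3 uint8, blue, green, red), "mtx" (3x3 intrinsics, pixels), "R" (3x3) and "t" (3): a world point X has camera coordinates R X + t. Camera axes: x right, y down, z forward; pixel columns grow to the right and rows downward; lengths in m; the calibration is good to about 2 mm. A picture is of the moment at which its call begins. There is no depth.
- bot.finish_job(): hands the job in, once; it reports no verdict.
The state is a dict: "time": time; "q": joint angles; "joint_vel": joint speeds; "joint_torque": joint torques, N m; "tool_pos": TCP position; "tcp_rot": TCP orientation; "wrist_force": force on the tool from outside, world axes, zero at the start; "torque": the same for the moment, N m; "width": opening from 0.0 (shut) to 1.0 (fully open).
Only numpy, scipy, OpenCV 4.12 (cv2) and the standard library are available. Lean on these libraries where they do the work, as an engineer would, in place of code of your own. Each camera call takes 0.05 s, during which the arm holds its last target. There are 200 camera calls.

TASK

Fold the drying rack's raised steel prop arm away: press the ratchet pawl's thumb tab fully down so that the pawl tips out of the teeth and stays free, then push the arm down past the teeth until it lies flat on its rest, and leave it there with the pawl still free. Only press and push with the fingertips: do not force the arm past the engaged pawl, do not lift the arm further up, and leave the cups, lid, infuser, tray, teapot and scoop where they stand.

Things in the scene. Friction and masses are not known exactly. Their poses are not given: they have to be found in the camera images.
- rack: green hard-silicone drying rack, a slab 270 x 320 x 12 mm with a rim 20 mm high, fixed to the counter. Origin on the counter straight below the arm's hinge; the slab reaches x -120 to +150 and y -100 to +220 mm. x points away from the robot at yaw 0, y along the folded arm, z up. Bare-steel ratchet: hinge cheeks at the origin 88 mm high; two pawl cheeks at x -35, y +-12, 140 mm high; a rest post at y 165 mm, top 61 mm high
- prop_hinge (a point): centre of the arm's hinge axis, fixed on the rack 68 mm above its origin; the axis runs along the rack's x
- prop_pad (a point): middle of the upper face of the steel pad at the arm's free end, 155 mm from the hinge axis along the arm and 5 mm above the arm's centreline; turns with the arm (its y runs along the arm, away from the hinge; its z is the face's normal). The arm is a bar 16 mm wide and 10 mm thick, its pad 40 mm wide, 42 mm long and 10 mm thick, ending 176 mm from the hinge; a toothed steel disc of 61 mm radius surrounds the hinge
- prop_arm (a joint): angle of the prop arm over level, rad: 0 = flat on its rest (hard stop), starts raised at 0.80 to 0.93; pushed down it decreases. While the pawl is engaged it stops at about 0.78, where a tooth meets the pawl and springs back (0.71 under 25 N). Stiff hinge: stays where it is left; about 3 to 6 N downward on the pad moves it when the pawl is free
- pawl_tab (a point): middle of the upper face of the pawl's square thumb tab, 30 x 30 x 6 mm, steel with three grip lines, 90 mm from the hinge axis on the rack's -x side, about 138 mm above the counter while engaged; turns with the pawl
- pawl (a joint): tilt of the rocker pawl, rad: 0 = nose engaged in the teeth (start), 0.40 = tab fully down on its stop, nose out of the teeth (clear of them beyond about 0.25). The pivot lies 55 mm behind the tab (towards the arm), 35 mm from the hinge axis, so the tab's middle drops 21 mm. Stays where it is left; moving it takes about 3 N straight down on the tab
- cup_a: white ceramic cup, 68 mm diameter, 68 mm high, loose on the rack beyond the arm; origin at the middle of its underside; leave alone
- cup_b: white ceramic cup like cup_a beside it; origin at the middle of its underside; leave alone
- pot_lid: white ceramic teapot lid, 84 mm diameter, 38 mm high with its knob, loose on the rack; origin at the middle of its underside; leave alone
- infuser: steel tea infuser ball, 44 mm diameter, 46 mm high on a small foot, with spring tongs reaching 90 mm along its x; loose on the rack on the robot's side of the arm; origin under the ball; leave alone
- bamboo_tray: bamboo tray 200 x 130 x 32 mm with a divider, loose on the counter to the robot's right; origin under its centre; leave alone
- teapot: white ceramic teapot without its lid, 124 mm diameter, 97 mm high to the spout's tip, spout along its x; loose on the counter to the robot's left; origin under its centre; leave alone
- tea_scoop: wooden tea spoon about 200 mm long lying on the counter to the robot's left, along its x; leave alone

How it is judged:
By the outcome, as a careful person would: the job done as asked, in the order asked, and still so for the second after the job is handed in, with the robot touching nothing.
It also fails if it takes over 40 s, if anything falls off the work surface, if the arm or the gripper's body presses on something with over 40 N, if the wrist force passes 120 N, or if a joint passes its speed limit or range.

## Working session

There is one attempt and no reset: what is moved stays moved. The work goes in short steps, Python scripts to look and compute and a tool call to move; the robot and the scene stay as the last step left them, time stands still between calls to the robot, and variables do not carry over. Pictures are saved under pics/ and viewed, about 8 in all and at most 12, crops included, and the job is handed in when it is done.

Besides the shell and the picture viewer there is one more tool, called as name(argument=value, ...), one argument or row to a line, values as JSON. drive_tool: Moves the arm, as the interface text tells. Its arguments: {"type":"object","properties":{"deltas":{"type":"array"},"force":{"type":"number"}},"required":["deltas"]}

```bash
mkdir -p pics; python3 - <<'E'
from workcell import bot
import cv2,numpy as np,pickle
d={}
for n in("top","side"):
    c=bot.read_camera(n); d[n]=c; cv2.imwrite(f"pics/{n}0.png",c["frame"]); print(n,c["mtx"].tolist(),c["R"].round(4).tolist(),c["t"])
pickle.dump(d,open("cam0.pkl","wb"))
s=bot.read_state();print(s)
E
```

```text
top [[518.7696393663348, 0.0, 293.16927251156886], [0.0, 518.7696393663348, 208.7652603035774], [0.0, 0.0, 1.0]] [[-0.0233, -0.9997, -0.0027], [-0.9949, 0.0235, -0.0986], [0.0986, 0.0003, -0.9951]] [-0.01498526  0.51760637  1.94946401]
side [[414.7533730045014, 0.0, 276.86817533572406], [0.0, 414.7533730045014, 211.61973205764065], [0.0, 0.0, 1.0]] [[-0.7054, -0.7087, -0.0103], [-0.4257, 0.4352, -0.7934], [0.5667, -0.5553, -0.6087]] [0.34649325 0.29331379 1.01815419]
{'time': 0.1, 'q': array([-1.37090064e+00,  2.64722306e-01,  1.60524365e+00,  7.13315713e-06,
        1.27369278e+00, -3.69278658e-02]), 'joint_vel': array([ 4.83697181e-04, -2.15833987e-03, -2.75469876e-03, -4.30194410e-05,
        5.93327596e-04, -4.85061408e-04]), 'joint_torque': array([ 4.40806771e-04, -5.16706610e+01, -3.68590164e+01, -5.36442417e-05,
        6.31798306e-03,  1.31250420e-05]), 'tool_pos': array([ 0.15821681, -0.65551605,  0.23005318]), 'tcp_rot': array([-3.11754872e+00, -3.70886244e-01,  2.53313341e-04]), 'wrist_force': array([ 0.11815567, -0.8414288 ,  0.68557258]), 'torque': array([-0.02875249,  0.00669305,  0.04782219]), 'width': 1.0019841441958255}
```

View pics/top0.png

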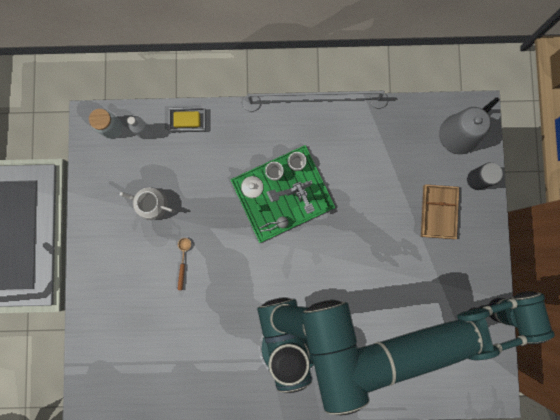

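View pics/side0.png

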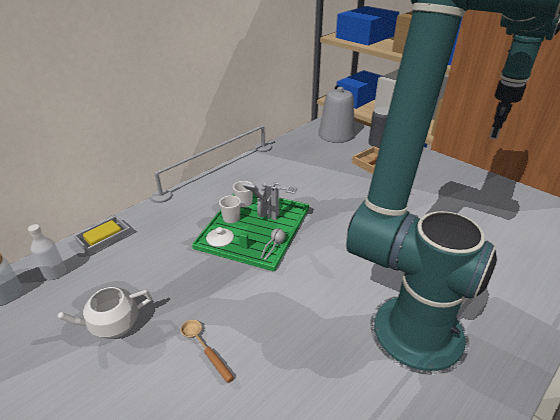

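The top view shows the rack with corners near (233,182), (308,146), (337,207) and (262,243). The ratchet is around (305,190) and the arm points left, towards (272,195). In the side view the ratchet is near (268,200). I'll enlarge both.

```bash
python3 - <<'E'
import cv2,numpy as np,pickle
d=pickle.load(open("cam0.pkl","rb"))
a=cv2.resize(d["top"]["frame"][140:250,228:342],None,fx=5,fy=5,interpolation=cv2.INTER_CUBIC)
b=cv2.resize(d["side"]["frame"][165:275,190:315],None,fx=5,fy=5,interpolation=cv2.INTER_CUBIC)
cv2.imwrite("pics/topz.png",a);cv2.imwrite("pics/sidez.png",b)
E
```

```text
(no output)
```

View pics/topz.png

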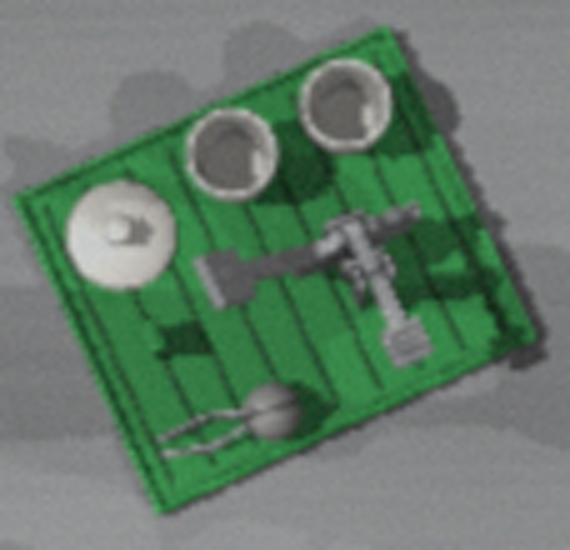

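View pics/sidez.png

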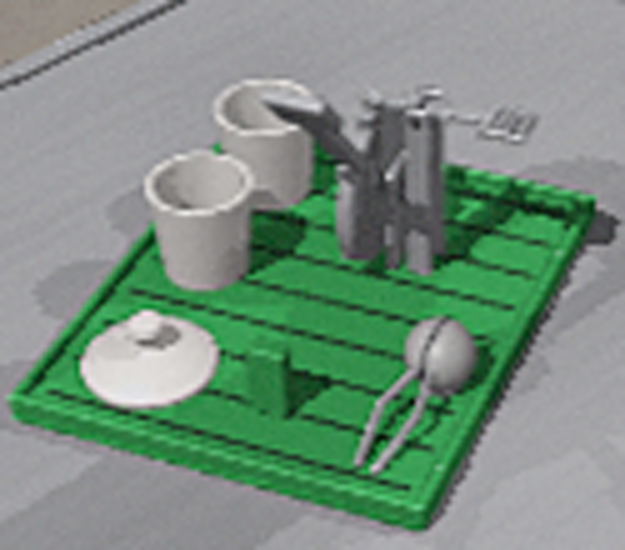

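The zoomed top view shows the rim corners at (18,198), (390,28), (538,340) and (165,512), the tab at (407,342) and the pad at (225,280). The zoomed side view shows the tab at (510,123), the pad around (290,112) and the rim corners at (12,400), (425,520) and (595,200). Next I'll fit the rack pose and compare the predicted points with these.

```bash
cat > h.py <<'E'
import numpy as np,pickle
from scipy.optimize import least_squares
from scipy.spatial.transform import Rotation as Rn
d=pickle.load(open("cam0.pkl","rb"))
off={"top":(228,140),"side":(190,165)}
def proj(n,X):
    c=d[n];p=(np.atleast_2d(X)@c["R"].T+c["t"])@c["mtx"].T
    return p[:,:2]/p[:,2:]
def zo(n,p): return (np.array(p)+.5)/5-.5+off[n]
def toz(n,X): return (proj(n,X)-off[n]+.5)*5-.5
def tri(pt,ps):
    f=lambda X:np.r_[proj("top",X)[0]-pt,proj("side",X)[0]-ps]
    r=least_squares(f,[.6,0,.1]);return r.x,r.fun
def W(p,X): 
    c,s=np.cos(p[2]),np.sin(p[2]);X=np.atleast_2d(X)
    return np.c_[p[0]+c*X[:,0]-s*X[:,1],p[1]+s*X[:,0]+c*X[:,1],X[:,2]]
E
python3 - <<'E'
from h import *
C={'fl':(.15,.22,.02),'fr':(.15,-.1,.02),'nr':(-.12,-.1,.02),'nl':(-.12,.22,.02)}
Z=[("top",'fl',(18,198)),("top",'fr',(390,28)),("top",'nr',(538,340)),("top",'nl',(165,512)),("side",'fl',(12,400)),("side",'nl',(425,520)),("side",'nr',(595,200))]
f=lambda p:np.concatenate([proj(n,W(p,C[k]))[0]-zo(n,z) for n,k,z in Z])
r=least_squares(f,[.6,0,.3]);p=r.x;print(p,np.degrees(p[2]),r.fun.round(2))
tab,e=tri(zo("top",(407,342)),zo("side",(510,123)));print("tab tri",tab,e.round(2),"pred",W(p,(-.09,0,.138)))
for a in(.8,.86,.93):
    y=.155*np.cos(a)-.005*np.sin(a);z=.068+.155*np.sin(a)+.005*np.cos(a)
    X=W(p,(0,y,z));print(a,X,toz("top",X),toz("side",X))
for q in [(-.09,0,.138),(0,.165,.061),(0,0,.088),(-.035,0,.14)]: X=W(p,q);print(q,X,toz("top",X),toz("side",X))
np.save("rack.npy",p)
E
```

```text
[ 0.58924323 -0.04815905  0.41109056] 23.553753908384287 [-1.38 -0.35 -0.28 -0.86  0.03 -0.22 -1.61  0.71  0.01 -0.32  0.65 -1.35
  1.67 -0.45]
tab tri [ 0.5081411  -0.08342082  0.13767941] [-0.18 -0.2   0.22  0.02] pred [[ 0.50674153 -0.08412388  0.138     ]]
0.8 [[0.54752292 0.04754545 0.18267373]] [[219.96716519 283.1857658 ]] [[305.18945051 123.67425188]]
0.86 [[0.55034583 0.04106984 0.18872778]] [[228.75574388 277.9064838 ]] [[309.76591416 108.47086003]]
0.93 [[0.5538154  0.03311078 0.19524026]] [[239.68269605 271.54107125]] [[315.44866469  91.18453036]]
(-0.09, 0, 0.138) [[ 0.50674153 -0.08412388  0.138     ]] [[407.15818984 342.89272048]] [[513.5789444  123.09737766]]
(0, 0.165, 0.061) [[0.5233077  0.10309407 0.061     ]] [[153.51913119 336.99997698]] [[272.61154482 348.998498  ]]
(0, 0, 0.088) [[ 0.58924323 -0.04815905  0.088     ]] [[353.77358242 239.898287  ]] [[380.09528594 159.54246089]]
(-0.035, 0, 0.14) [[ 0.55715923 -0.06214537  0.14      ]] [[374.83114787 273.58320454]] [[429.98367176 102.62975925]]
```

The fit agrees with the tab triangulation to 2 mm, and the height of 0.1377 m matches the expected 0.138 m. The tab is at about (0.507, -0.084, 0.138) and the arm angle is about 0.85. I'll move above the tab with the fingers shut.

drive_tool(
  deltas=[
    {"hand": 0, "offset": [3, 5, 0], "angular": [0, 0, 2]},
    {"hand": 0, "offset": [6, 10, -0.5], "angular": [0, 0, 4]},
    {"hand": 0, "offset": [9, 15, -1], "angular": [0, 0, 6]},
    {"hand": 0, "offset": [12, 20, -1.5], "angular": [0, 0, 8]},
    {"hand": 0, "offset": [15, 25, -2], "angular": [0, 0, 10]},
    {"hand": 0, "offset": [18, 30, -2.5], "angular": [0, 0, 10]},
    {"hand": 0, "offset": [21.2, 35, -3], "angular": [0, 0, 10]},
    {"hand": 0, "offset": [24.3, 40, -3], "angular": [0, 0, 10]},
  ],
  force=40,
)

```text
time: 1.1
tool_pos: [0.4015, -0.2541, 0.2005]
tcp_rot: [-3.075, -0.641, 0.001]
wrist_force: [0.6, -0.3, 0.2]
width: 0.003
```

drive_tool(
  deltas=[
    {"hand": 0, "offset": [2.6, 4.3, 0], "angular": [0, 0, 0]},
    {"hand": 0, "offset": [5.2, 8.6, 0], "angular": [0, 0, 0]},
    {"hand": 0, "offset": [7.8, 12.9, -1], "angular": [0, 0, 0]},
    {"hand": 0, "offset": [10.3, 17, -3], "angular": [0, 0, 0]},
    {"hand": 0, "offset": [10.3, 17, -4.5], "angular": [0, 0, 0]},
    {"hand": 0, "offset": [10.3, 17, -4.5], "angular": [0, 0, 0]},
  ],
)

```text
time: 1.85
tool_pos: [0.5025, -0.0859, 0.1542]
tcp_rot: [-3.074, -0.643, 0.007]
wrist_force: [-0.2, 0.2, -0.6]
width: -0.001
```

```bash
python3 - <<'E'
from workcell import bot
import cv2,numpy as np
a=bot.read_camera("top")["frame"][140:250,228:342];b=bot.read_camera("side")["frame"][135:245,190:304]
cv2.imwrite("pics/abv.png",cv2.resize(np.hstack([a,b]),None,fx=3.5,fy=3.5,interpolation=cv2.INTER_CUBIC))
s=bot.read_state();print(s["tool_pos"],s["q"],s["wrist_force"])
E
```

```text
[ 0.50371638 -0.08701819  0.15617124] [-2.19550238e-01  1.52322916e-02  2.02992670e+00 -4.02777442e-04
  1.09719572e+00  9.41161237e-01] [0.75994834 0.15244803 1.21139668]
```

View pics/abv.png

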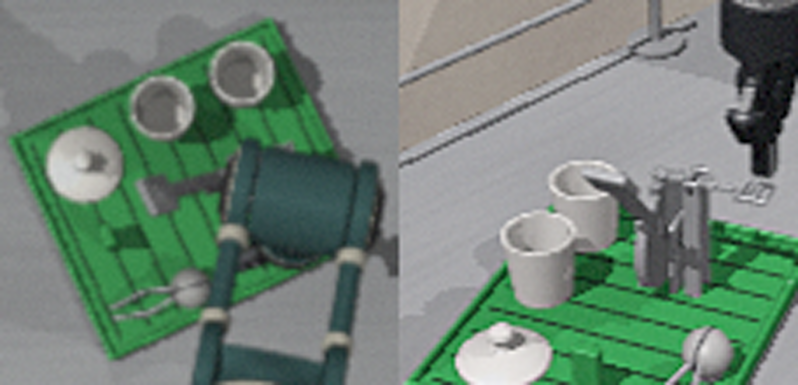

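The shut fingertips, at (763,172) in the right half, are just above the tab at (755,190). Nothing has been disturbed. Now I'll press.

drive_tool(
  deltas=[
    {"hand": 0, "offset": [0, 0, -1], "angular": [0, 0, 0]},
    {"hand": 0, "offset": [0, 0, -1.7], "angular": [0, 0, 0]},
    {"hand": 0, "offset": [0, 0, -2.2], "angular": [0, 0, 0]},
    {"hand": 0, "offset": [0, 0, -2.7], "angular": [0, 0, 0]},
    {"hand": 0, "offset": [0, 0, -3.1], "angular": [0, 0, 0]},
    {"hand": 0, "offset": [0, 0, -3.4], "angular": [0, 0, 0]},
    {"hand": 0, "offset": [0, 0, -3.4], "angular": [0, 0, 0]},
  ],
)

```text
time: 2.82
tool_pos: [0.5046, -0.0859, 0.1222]
tcp_rot: [-3.075, -0.642, -0.001]
wrist_force: [1.7, -0.7, 0.7]
width: -0.004
```

drive_tool(
  deltas=[
    {"hand": 0, "offset": [0, 0, -0.2], "angular": [0, 0, 0]},
    {"hand": 0, "offset": [0, 0, -0.4], "angular": [0, 0, 0]},
    {"hand": 0, "offset": [0, 0, -0.5], "angular": [0, 0, 0]},
    {"hand": 0, "offset": [0, 0, -0.5], "angular": [0, 0, 0]},
  ],
)

```text
time: 3.32
tool_pos: [0.5042, -0.0861, 0.1172]
tcp_rot: [-3.075, -0.642, 0.0]
wrist_force: [1.1, 0.4, 1.6]
width: 0.001
```

drive_tool(
  deltas=[
    {"hand": 0, "offset": [0, 0, -0.2], "angular": [0, 0, 0]},
    {"hand": 0, "offset": [0, 0, -0.4], "angular": [0, 0, 0]},
    {"hand": 0, "offset": [0, 0, -0.4], "angular": [0, 0, 0]},
  ],
)

```text
time: 3.7
tool_pos: [0.5047, -0.0862, 0.1149]
tcp_rot: [3.075, 0.642, 0.001]
wrist_force: [-3.5, 1.5, 12.1]
width: 0.001
```

```bash
python3 - <<'E'
from workcell import bot
import cv2
b=bot.read_camera("side")["frame"][155:245,230:320]
cv2.imwrite("pics/p1.png",cv2.resize(b,None,fx=6,fy=6,interpolation=cv2.INTER_CUBIC))
s=bot.read_state();print(s["tool_pos"],s["wrist_force"])
E
```

```text
[ 0.50472401 -0.08623156  0.11493949] [-3.34057085  0.64983778 13.24948948]
```

View pics/p1.png

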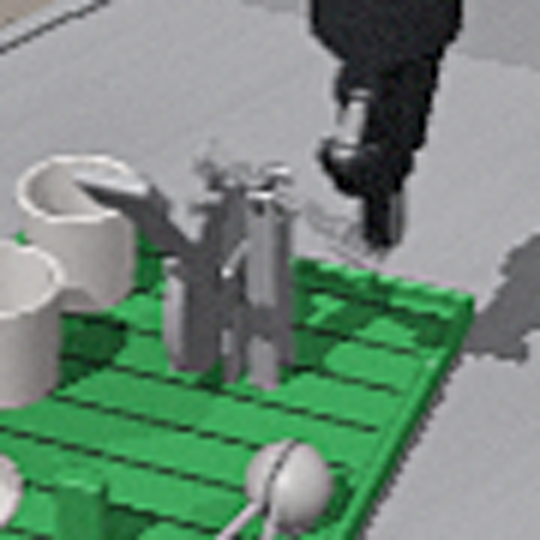

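The tab is down on its stop: 12 N at tip height 0.115 m, with the tab tilted at (345,235). I'll lift off vertically and move above the pad.

drive_tool(
  deltas=[
    {"hand": 0, "offset": [0, 0, 2], "angular": [0, 0, 0]},
    {"hand": 0, "offset": [0, 0, 7], "angular": [0, 0, 0]},
    {"hand": 0, "offset": [0, 0, 12], "angular": [0, 0, 0]},
    {"hand": 0, "offset": [1, 2, 14], "angular": [0, 0, 0]},
    {"hand": 0, "offset": [3, 7, 14], "angular": [0, 0, 0]},
    {"hand": 0, "offset": [4.9, 12, 14], "angular": [0, 0, 0]},
    {"hand": 0, "offset": [4.9, 12, 11.5], "angular": [0, 0, 0]},
    {"hand": 0, "offset": [4.9, 12, 11.5], "angular": [0, 0, 0]},
  ],
)

```text
time: 4.75
tool_pos: [0.5508, 0.0343, 0.2248]
tcp_rot: [-3.074, -0.643, 0.011]
wrist_force: [0.4, -0.4, -0.2]
width: 0.005
```

```bash
python3 - <<'E'
from workcell import bot
import cv2
from h import *
b=bot.read_camera("side")["frame"][125:235,210:320]
cv2.imwrite("pics/p2.png",cv2.resize(b,None,fx=5,fy=5,interpolation=cv2.INTER_CUBIC))
s=bot.read_state();print(s["tool_pos"],s["wrist_force"])
p=np.load("rack.npy");c=np.array([.553,.034,.228])
for a in np.r_[np.arange(.9,-.01,-.1),0]:
    X=W(p,(0,.158*np.cos(a)-.005*np.sin(a)-.01,.068+.158*np.sin(a)+.005*np.cos(a)))[0];print(round(a,2),X.round(3),((X-c)*100).round(1))
for q in(0,.4): # tab pixel in crop for pawl tilt q, pivot x -.035
    X=W(p,(-.035-.055*np.cos(q),0,.138-.055*np.sin(q)));print("tab",q,(proj("side",X)-(210,125))*5)
E
```

```text
[0.55165483 0.03380027 0.22630657] [ 0.5986866  -0.27582456  0.2898304 ]
0.9 [0.556 0.029 0.195] [ 0.3 -0.5 -3.3]
0.8 [0.551 0.04  0.185] [-0.2  0.6 -4.3]
0.7 [0.546 0.05  0.174] [-0.7  1.6 -5.4]
0.6 [0.542 0.06  0.161] [-1.1  2.6 -6.7]
0.5 [0.539 0.068 0.148] [-1.4  3.4 -8. ]
0.4 [0.536 0.074 0.134] [-1.7  4.  -9.4]
0.3 [0.534 0.08  0.119] [ -1.9   4.6 -10.9]
0.2 [0.532 0.084 0.104] [ -2.1   5.  -12.4]
0.1 [0.531 0.086 0.089] [ -2.2   5.2 -13.9]
0.0 [0.53  0.088 0.073] [ -2.3   5.4 -15.5]
0.0 [0.53  0.088 0.073] [ -2.3   5.4 -15.5]
tab 0 [[411.5789444  321.09737766]]
tab 0.4 [[404.54317957 348.30831099]]
```

View pics/p2.png

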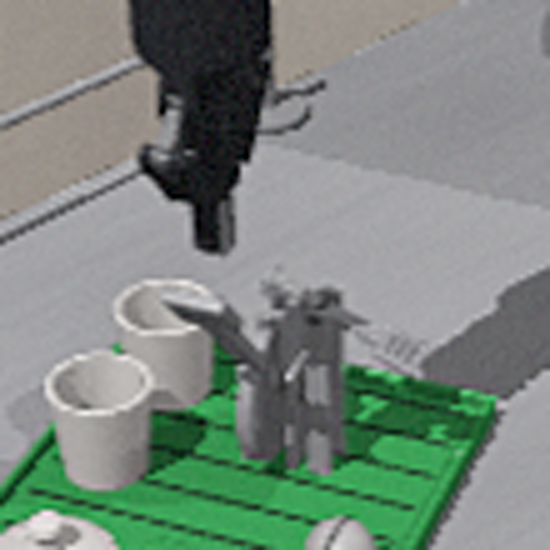

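The tab is at (405,348), exactly where full tilt (0.40) predicts, so the pawl is free. The fingertips are above the pad, which is around (205,312). I'll follow the arc down, starting gently.

drive_tool(
  deltas=[
    {"hand": 0, "offset": [0.1, 0, -2], "angular": [0, 0, 0]},
    {"hand": 0, "offset": [0, 0.2, -3.3], "angular": [0, 0, 0]},
    {"hand": 0, "offset": [-0.2, 0.6, -4.3], "angular": [0, 0, 0]},
    {"hand": 0, "offset": [-0.4, 1.1, -4.9], "angular": [0, 0, 0]},
    {"hand": 0, "offset": [-0.7, 1.6, -5.4], "angular": [0, 0, 0]},
    {"hand": 0, "offset": [-0.7, 1.6, -5.4], "angular": [0, 0, 0]},
  ],
)

```text
time: 5.55
tool_pos: [0.546, 0.0503, 0.1739]
tcp_rot: [-3.075, -0.642, 0.0]
wrist_force: [0.7, 0.2, -0.0]
width: -0.005
```

drive_tool(
  deltas=[
    {"hand": 0, "offset": [-0.4, 1.0, -1.3], "angular": [0, 0, 0]},
    {"hand": 0, "offset": [-0.7, 1.8, -2.6], "angular": [0, 0, 0]},
    {"hand": 0, "offset": [-1.0, 2.4, -4.0], "angular": [0, 0, 0]},
    {"hand": 0, "offset": [-1.2, 3.0, -5.5], "angular": [0, 0, 0]},
  ],
)

```text
time: 6.05
tool_pos: [0.5338, 0.0808, 0.1182]
tcp_rot: [-3.075, -0.642, 0.001]
wrist_force: [0.4, 0.4, 3.7]
width: -0.002
```

```bash
python3 - <<'E'
from workcell import bot
import cv2
b=bot.read_camera("side")["frame"][125:235,210:320]
cv2.imwrite("pics/p3.png",cv2.resize(b,None,fx=5,fy=5,interpolation=cv2.INTER_CUBIC))
s=bot.read_state();print(s["tool_pos"],s["wrist_force"])
E
```

```text
[0.53231279 0.08104183 0.11586353] [2.11569805 2.08486951 0.57732841]
```

View pics/p3.png

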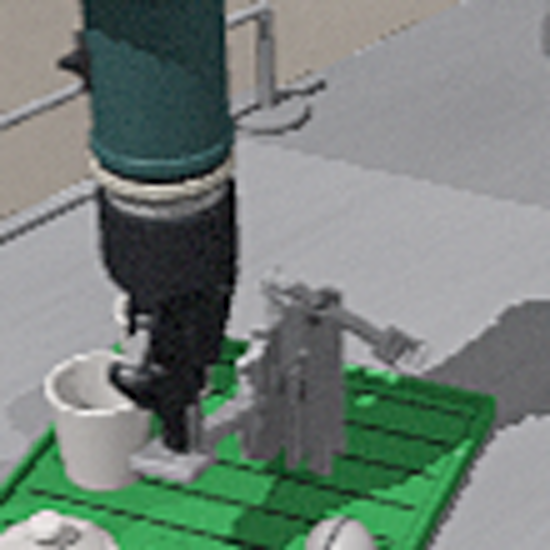

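The arm is moving freely past the teeth, with the fingertips on the pad at (175,455) and the tab still down at (405,348). Now the rest of the way.

drive_tool(
  deltas=[
    {"hand": 0, "offset": [-0.2, 0.4, -1.4], "angular": [0, 0, 0]},
    {"hand": 0, "offset": [-0.3, 0.6, -2.7], "angular": [0, 0, 0]},
    {"hand": 0, "offset": [-0.4, 0.7, -3.8], "angular": [0, 0, 0]},
    {"hand": 0, "offset": [-0.4, 0.8, -4.4], "angular": [0, 0, 0]},
    {"hand": 0, "offset": [-0.4, 0.8, -4.8], "angular": [0, 0, 0]},
    {"hand": 0, "offset": [-0.4, 0.8, -4.8], "angular": [0, 0, 0]},
  ],
)

```text
time: 6.85
tool_pos: [0.5304, 0.0877, 0.0728]
tcp_rot: [-3.075, -0.641, 0.001]
wrist_force: [-5.5, 0.0, 13.5]
width: -0.0
```

The tip is at 0.0728 m with 13.5 N, against 0.073 m expected for the arm flat on its stop. I'll lift away and retreat.

drive_tool(
  deltas=[
    {"hand": 0, "offset": [0, 0, 1], "angular": [0, 0, 0]},
    {"hand": 0, "offset": [0, 0, 5], "angular": [0, 0, 0]},
    {"hand": 0, "offset": [0, 0, 11], "angular": [0, 0, 0]},
    {"hand": 0, "offset": [0, 0, 16], "angular": [0, 0, 0]},
    {"hand": 0, "offset": [0, 6, 18], "angular": [0, 0, 0]},
    {"hand": 0, "offset": [0, 12, 18], "angular": [0, 0, 0]},
    {"hand": 0, "offset": [0, 18, 18], "angular": [0, 0, 0]},
    {"hand": 0, "offset": [0, 18, 18], "angular": [0, 0, 0]},
  ],
)

```text
time: 7.85
tool_pos: [0.5297, 0.2712, 0.2508]
tcp_rot: [-3.073, -0.649, 0.001]
wrist_force: [0.6, -1.1, -0.6]
width: -0.003
```

```bash
python3 - <<'E'
from workcell import bot
import cv2
from h import *
a=bot.read_camera("top")["frame"][140:250,228:342];b=bot.read_camera("side")["frame"][165:275,190:304]
cv2.imwrite("pics/end.png",cv2.resize(np.hstack([a,b]),None,fx=3.5,fy=3.5,interpolation=cv2.INTER_CUBIC))
s=bot.read_state();print(s["time"],s["tool_pos"],s["wrist_force"])
p=np.load("rack.npy")
for q in(0,.25,.4):
    X=W(p,(-.035-.055*np.cos(q),0,.138-.055*np.sin(q)));print("tab",q,(proj("side",X)-(190,165))*3.5+[399,0])
for a in(0,.05):
    for x in(-.02,.02): X=W(p,(x,.176*np.cos(a),.073+.176*np.sin(a)));print("pad end",a,x,(proj("side",X)-(190,165))*3.5+[399,0])
E
```

```text
7.95 [0.52988075 0.26781864 0.25059478] [ 0.13884734 -0.76284035  0.02247773]
tab 0 [[757.10526108  84.76816437]]
tab 0.25 [[755.08437239  97.16061591]]
tab 0.4 [[752.1802257  103.81581769]]
pad end 0 -0.02 [[603.85603416 245.60814728]]
pad end 0 0.02 [[560.24265473 234.42560993]]
pad end 0.05 -0.02 [[603.41314907 237.32879323]]
pad end 0.05 0.02 [[559.61632405 226.17984589]]
```

View pics/end.png

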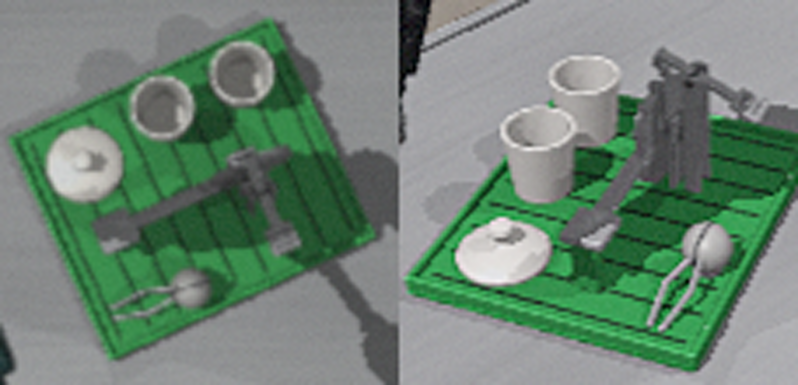

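The arm lies flat: its pad end runs from about (562,236) to (603,247), as predicted for angle 0. The tab is at (752,104), as predicted for tilt 0.40. The cups, lid and infuser have not moved.

```bash
python3 -c "
from workcell import bot
print(bot.finish_job())"
```

```text
the job is handed in; nothing more can be done
None
```

The prop arm is folded flat on its rest, the pawl is still free, and the job is handed in after about 8 s of robot time.

- **Pawl:** I pressed the tab down with shut fingertips until it met its stop, at about 12 N with the tips at 0.115 m. After I let go, the tab stayed where full tilt (0.40) should put it.
- **Arm:** I pushed the pad down along its arc. Readings stayed under about 4 N until it met the rest at 0.0728 m (0.073 m expected) with 13.5 N. It did not catch on the teeth.
- **Last check:** With the fingers well clear, both camera views matched the predicted positions for the arm at angle 0 and the pawl at 0.40. The cups, lid and infuser look unmoved. The tray, teapot and scoop were outside the last pictures, but no part of the robot came near the teapot or scoop, and it passed the tray at about 0.2 m height.

No checks failed or disagreed. The pictures are coarse, so the angle readings could be off by a few hundredths of a radian.

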